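# Jack up the front of the roller bed and hold it

## Task

Raise the front of the small roller bed with the lever jack so that its front feet hang clear for a colleague: centre the large packing disc on the jack's saddle and the small disc on top of it, then move the jack, stack and all, until its saddle is centred under the round lift pad of the bed's front lug. Pump the handle once (fully down, then let it come right back up) to bed the stack in, then push it fully down again and finish while still holding the handle down, with the bed carried by the jack alone. Leave the sticker roll, fruit, pen and card stack where they are.

Things in the scene. Friction and masses are not known exactly. Their poses are not given: they have to be found in the camera images.
- jack: Small grey lever jack, loose, 0.9 kg, sliding easily on nylon glides. Origin: underside centre, on its saddle's axis. Base plate 84 (x) x 235 (y, from -110 to +125) x 10 mm. At y = +105 mm stands the upright grip: a black rubber block 36 (x) x 14 (y) mm, from z = 53 to 103 mm, pinched across its own y. The lever points to its own -y: its hinge line runs along x at y = -52 mm, z = 55 mm.
- saddle (a point): Centre of the top of the jack's saddle, a flat steel plate of 60 mm diameter, z = 60 mm with the handle up; it rises up to 22 mm as the handle goes down (52 mm per rad).
- handle_pad (a point): Centre of the upper face of the black flat pad (36 x 56 x 14 mm) at the end of the jack's lever, 160 mm from the lever's hinge line; press here from above. It is 124 mm above the bench with the handle up and about 59 mm with it fully down, and swings about 10 mm outward on the way.
- jack_handle (a joint): Angle of the jack's handle: 0 up (0.40 rad above level), 0.42 fully down against its stop. A spring returns it up; about 3 N at the pad moves it unloaded, 10 to 18 N with the bed on the jack.
- disc_large: Flat plain metal packing disc, 56 mm diameter, 12 mm thick, 0.12 kg, loose. Origin: centre of its underside.
- disc_small: Flat plain metal packing disc, 44 mm diameter, 12 mm thick, 0.08 kg, loose. Origin: centre of its underside.
- lift_pad (a point): Centre of the underside of the lift pad: a round steel boss of 40 mm diameter under the lug in the middle of the roller bed's front, 90 mm above the bench when the bed is down; a round stud on top of the lug (top 114 mm above the bench) marks it. With both discs on the saddle 6 mm remain below it; without them the jack's stroke is too short.
- bed_base: Fixed rear brackets of the roller bed. Origin: on the bench below the lift pad; x points to the bed's back. The bed (6 kg, half of it on the front) is 126 mm wide, 118 mm high, begins 39 mm behind the lift pad and swings up about a hinge 255 mm behind it; front rubber feet (32 mm diameter) 83 mm behind the pad, 54 mm left and right. The full stroke raises the pad about 16 mm.
- sticker_roll: Bystander: low round roll of stickers, 53 mm diameter, 29 mm high, with a coloured top. Origin: underside centre.
- loquat: Bystander: orange loquat fruit 41 x 69 x 42 mm. Origin: underside centre.
- pen: Bystander: pen 145 mm long at the left front corner. Origin: underside centre.
- cards: Bystander: banded stack of grey cards 65 x 90 x 21 mm near the front edge, by the printer. Origin: underside centre.
Not all that is in view belongs to the job. Leave any pink look-alike of the disc_small alone.

How it is judged:
On the way, in this order (a step that is already met when the one before it is completed fails the run):
1. the large disc lies flat and centred on the jack's saddle, let go (horizontal distance between disc_large and saddle below 0.01 m and distance between disc_large and saddle below 0.011 m and angle between disc_large's own z axis and vertical below 0.1 rad and contact force between disc_large and the fingers below 0.1 N), for 0.2 s.
2. the small disc lies flat and centred on the large one, let go (horizontal distance between each of disc_small, disc_large and saddle below 0.01 m and z of disc_small in the frame of saddle between 0.01 and 0.014 m and angle between disc_small's own z axis and vertical below 0.1 rad and contact force between disc_small and the fingers below 0.1 N), for 0.2 s.
3. the jack stands still with its saddle and stack centred under the lift pad, handle up (horizontal distance between saddle and lift_pad below 0.012 m and horizontal distance between each of disc_small, disc_large and saddle below 0.012 m and linear speed of jack below 0.02 m/s and value of joint jack_handle below 0.12 rad), for 0.2 s.
4. first stroke: handle down, bed raised (value of joint jack_handle above 0.35 rad and height (world z) of lift_pad above 0.098 m), for 0.1 s.
5. handle let right back up, bed down (value of joint jack_handle below 0.1 rad and height (world z) of lift_pad below 0.092 m), for 0.1 s.
6. second stroke: handle down, bed raised (all of step 4), for 0.1 s.
At the end, for the whole second after the job is handed in: Robot still presses the handle (over 2 N), down at least 0.35 rad; lift pad at least 98 mm above the bench, resting on the small disc (over 8 N), untouched by the robot; saddle within 14 mm of the pad's centre, discs within 12 mm of the saddle's, large below small; jack upright and still (all of step 6 and contact force between any of the fingers, the arm and jack_handle above 2 N and contact force between disc_small and bed_base above 8 N and contact force between each of the arm, the fingers and bed_base below 0.5 N and horizontal distance between saddle and lift_pad below 0.014 m and horizontal distance between each of disc_large, disc_small and saddle below 0.012 m and z of disc_small in the frame of saddle above 0.009 m and z of disc_large in the frame of saddle below 0.004 m and angle between jack's own z axis and vertical below 0.06 rad and linear speed of jack below 0.02 m/s); the arm keeps its last pose, push and grip.
It fails at once if the robot itself lifts or shoves the roller bed (contact force between any of the arm, the fingers and bed_base above 15 N).
It fails at once if a bystander is pushed away (distance of any of sticker_roll, loquat, pen, cards from where it was at the start of the episode above 0.03 m).
It also fails if it takes over 70 s, if anything falls off the work surface, if the arm or the gripper's body presses on something with over 40 N, if the wrist force passes 120 N, or if a joint passes its speed limit or range.

## Robot

A 6-joint arm with a two-finger parallel gripper is mounted at the origin on a cart in front of the work surface, level with it; the furniture and walls round the work are solid. World frame = base frame: x ahead of the robot, y to its left, z up, the work surface at z = 0. Lengths are in m, angles in rad, forces in N, time in s.
With the tool pointing down it reaches from about 0.425 to 1.125 m from the base axis. Payload 14.9 kg.
Tool frame: the origin (TCP) lies midway between the tips of the shut fingers; the grasp point (between the pads) lies r.grasp_offset behind it (r.grasp_offset is the distance from the TCP to the grasp point, in m); z points along the fingers, y is the direction in which the jaws open and shut (so a half turn about z gives the same grasp; the last joint's range is limited). The gripper opens to 91 mm and grips with 3 to 60 N. Pads are 32 mm wide; open, the fingers measure 118 mm over their backs; the gripper's body (76 mm by 178 mm) begins 60 mm behind the grasp point.
Start: joints at [1.194, 0.379, 1.734, -0, 1.028, -0.033], TCP at [0.236, 0.659, 0.214] pointing down, gripper open.
Joint ranges: [-2.77, 2.77], [-0.74, 2.19], [0, 2.66], [-1.06, 4.2], [0.31, 2.87], [-3.08, 3.08]. Speed limits (rad/s): [1.89, 1.89, 2.39, 3.14, 3.14, 3.14].

## Interface

Orientations are given as [roll, pitch, yaw] about the fixed x, y, z axes, in that order (R = Rz(yaw) Ry(pitch) Rx(roll)).
In Python, from plant import r gives the robot as it stands.
- The arm moves only by the tool send_rows, never from a script. Its argument "increments" is a list of rows, each a list of 2 entries, a list of its own where there are three numbers: the shift along the world's x, y, z in m, then the turn about the world's z in units of 8 degrees (1.0 is 8 degrees). In form: [[[dx, dy, dz], turn], ...]. A call has 1 to 10 rows; each row is the pose to reach, as a shift and turn from the pose commanded when the call began; what a row does not reach only later rows make up. A row lasts 1/10 s, in which the tool goes at most 50 mm and 8.59 degrees, less where a joint would pass 70% of its speed; a pose out of reach is approached as far as the arm can. A call with a gripper value outside its range is refused whole. "jaw" is the finger opening in m, from 0 to 0.0912, set as the call begins (left out, the last holds). The fingers move at their own pace and stop on an object; "newtons" is the grip in N (left out, the last holds). Time passes only in rows, so rows that repeat a pose let the fingers close. It gives the time, the measured TCP pose, the force and the opening at its end, in the units of the state.
- r.observe(): the state, without advancing time (a new reading comes with each control period).
- r.read_camera(name): name is "scene" or "top" or "wrist"; returns a dict with "pixels" (384x512x3 uint8, red, green, blue), "K" (3x3 intrinsics, pixels), "view" (4x4, takes a point from world to camera coordinates). Camera axes: x right, y up, looking along -z (the intrinsics and any distortion apply to the point x, -y, -z); pixel columns grow to the right and rows downward; lengths in m; the calibration is good to about 2 mm. The wrist camera is an equidistant fisheye: a pixel r from the principal point sees the ray r / f radians off the axis. A picture is of the moment at which its call begins. There is no depth.
- r.job_done(): hands the job in, once; it reports no verdict.
Trained networks look in a picture, given as the dict that the camera call returned (one of the last four; its "shot" number tells which), for a name from the list of things; names that differ only in an ending like _2 or _b are one class to them, and where a whole thing is asked for, a point or a joint stands for the part that bears it (a point fixed in the world has none). Each returns a list of dicts, best first, with "score" (0 to 1); they miss things now and then, are a little off and sometimes report something else, mostly with a low value. They report only what shows in the picture. A call takes as long as a camera call. They do not tell look-alikes from the thing itself.
- r.recognise(picture, name): "location" ([x, y, z] in m, in world coordinates, good to about 4 mm: the middle of the surface that is visible of it).
- r.trace(picture, name): "region" (384x512 bool, what is visible of it).
- r.mark_of(picture, name): "location" ([x, y, z] in m, in world coordinates, good to about 4 mm: a listed point, or the origin of a listed thing).
The state is a dict: "clock": time; "qpos": joint angles; "joint_vel": joint speeds; "joint_torque": joint torques, N m; "tool_pos": TCP position; "tcp_rot": TCP orientation; "contact_force": force on the tool from outside, world axes, zero at the start; "moment": the same for the moment, N m; "width": finger opening in m.
Only numpy, scipy, OpenCV 4.12 (cv2) and the standard library are available. Lean on these libraries where they do the work, as an engineer would, in place of code of your own. Each camera call takes 0.05 s, during which the arm holds its last target. There are 200 camera calls.

## Working session

There is one attempt and no reset: what is moved stays moved. The work goes in short steps, Python scripts to look and compute and a tool call to move; the robot and the scene stay as the last step left them, time stands still between calls to the robot, and variables do not carry over. Pictures are saved under pics/ and viewed, about 8 in all and at most 12, crops included, and the job is handed in when it is done.

Besides the shell and the picture viewer there is one more tool, called after ">>>" as name(argument=value, ...), one argument or row to a line, values as JSON. send_rows: Moves the arm, as the interface text tells. Its arguments: {"type":"object","properties":{"increments":{"type":"array","items":{"type":"array"}},"jaw":{"type":"number"},"newtons":{"type":"number"}},"required":["increments"]}

```bash
mkdir -p pics; ls
cat > h.py <<'E'
import numpy as np, cv2
from plant import r
def shot(n,f=None):
    p=r.read_camera(n)
    if f: cv2.imwrite('pics/'+f+'.png',cv2.cvtColor(p['pixels'],cv2.COLOR_RGB2BGR))
    return p
def show(p,names,fn='mark_of',k=3):
    for n in names:
        for d in getattr(r,fn)(p,n)[:k]: print(fn,n,round(d['score'],2),np.round(d['location'],4))
E
python3 - <<'E'
from h import *
s=r.observe(); print({k:np.round(v,3) for k,v in s.items()}, r.grasp_offset)
a=shot('scene','scene0');b=shot('top','top0')
cv2.imwrite('pics/both.png',cv2.cvtColor(np.hstack([cv2.resize(x['pixels'],(400,300)) for x in (a,b)]),cv2.COLOR_RGB2BGR))
N=['jack','saddle','handle_pad','disc_large','disc_small','lift_pad','bed_base','sticker_roll','loquat','pen','cards']
for p in(a,b):
  print(); show(p,N)
E
```

```text
pics
{'clock': np.float64(0.0), 'qpos': array([ 1.194,  0.379,  1.735, -0.   ,  1.028, -0.033]), 'joint_vel': array([ 0.001, -0.   , -0.001, -0.001,  0.001, -0.001]), 'joint_torque': array([ 2.0000e-03, -7.6373e+01, -4.3436e+01,  6.5000e-02,  4.3000e-02,
       -0.0000e+00]), 'tool_pos': array([0.236, 0.659, 0.213]), 'tcp_rot': array([-3.14 , -0.   ,  2.798]), 'contact_force': array([ 0.657, -0.185, -0.352]), 'moment': array([ 0.034, -0.011,  0.013]), 'width': np.float64(0.091)} 0.0188

mark_of jack 0.55 [ 0.655  -0.0684 -0.0021]
mark_of saddle 0.77 [0.4938 0.095  0.0613]
mark_of handle_pad 0.65 [ 0.4545 -0.095   0.1216]
mark_of disc_large 0.79 [ 0.5918 -0.1021  0.0006]
mark_of disc_small 0.54 [5.859e-01 8.000e-04 1.000e-04]
mark_of lift_pad 0.89 [0.6397 0.1673 0.0859]
mark_of sticker_roll 0.62 [ 0.6542 -0.0705  0.0015]
mark_of loquat 0.53 [ 0.5727 -0.2469 -0.0007]
mark_of pen 0.66 [ 0.3942  0.2002 -0.0055]
mark_of cards 0.74 [ 0.4051 -0.0992 -0.0031]

mark_of jack 0.93 [ 0.4907  0.0935 -0.0032]
mark_of saddle 0.6 [0.4937 0.0951 0.06  ]
mark_of handle_pad 0.83 [ 0.4503 -0.096   0.1225]
mark_of handle_pad 0.61 [ 0.4889  0.0936 -0.0033]
mark_of disc_large 0.78 [ 5.839e-01 -1.056e-01 -1.000e-04]
mark_of disc_small 0.57 [ 0.5851 -0.0019 -0.    ]
mark_of disc_small 0.46 [ 0.7751  0.0622 -0.0018]
mark_of lift_pad 0.79 [0.6351 0.1706 0.0899]
mark_of bed_base 0.8 [0.6379 0.1762 0.0015]
mark_of sticker_roll 0.85 [ 0.66   -0.0737 -0.0015]
mark_of loquat 0.7 [ 0.5747 -0.2366  0.0007]
mark_of pen 0.67 [ 0.4493 -0.0932  0.1237]
mark_of pen 0.66 [ 3.967e-01  2.049e-01 -3.000e-04]
mark_of pen 0.64 [0.641  0.1725 0.0015]
mark_of cards 0.84 [ 0.3997 -0.1021 -0.0032]
```

Run:
```python
import cv2
a=cv2.imread('pics/top0.png');cv2.imwrite('pics/top0b.png',cv2.resize(a,(768,576)))
```

```text
(no output)
```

View pics/top0b.png

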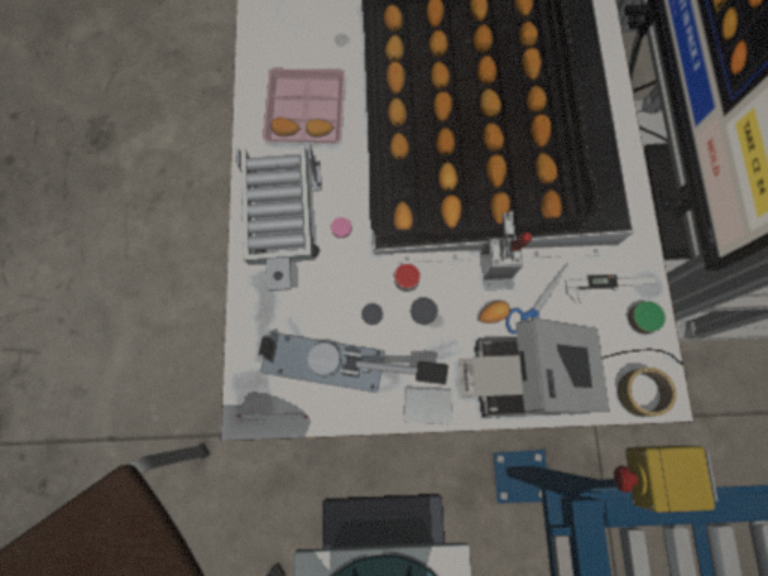

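View pics/scene0.png

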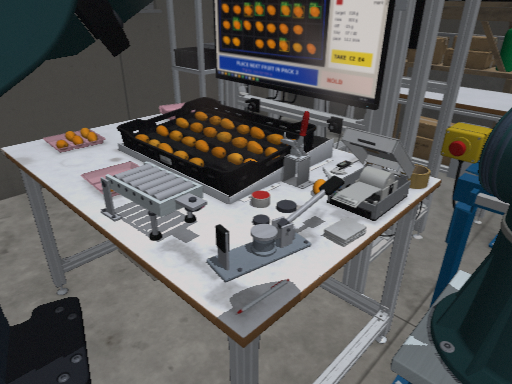

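Layout: jack front-left, with its saddle at top-view px (323,358), grip at (270,347) and handle pad at (432,372). The dark small disc is at (372,313), the large one at (424,310), and the pink look-alike at (340,227). The red-topped roll is at (407,276) and the lug stud at (278,273). I'll move over the discs and look from close up.

>>> send_rows(
  increments=[
    [[0.3, -0.64, 0.09], -10.4],
    [[0.3, -0.64, 0.09], -10.4],
    [[0.3, -0.64, 0.09], -10.4],
    [[0.3, -0.64, 0.09], -10.4],
    [[0.3, -0.64, 0.09], -10.4],
    [[0.3, -0.64, 0.09], -10.4],
    [[0.3, -0.64, 0.09], -10.4],
    [[0.3, -0.64, 0.09], -10.4],
    [[0.3, -0.64, 0.09], -10.4],
    [[0.3, -0.64, 0.09], -10.4],
  ],
  jaw=0.072,
)

```text
clock: 2.2
tool_pos: [0.4469, 0.2081, 0.2777]
tcp_rot: [3.141, -0.0, 1.34]
contact_force: [0.4, 0.4, -0.8]
width: 0.0717
```

>>> send_rows(
  increments=[
    [[0, 0, 0], 0],
    [[0, 0, 0], 0],
    [[0, 0, 0], 0],
    [[0, 0, 0], 0],
    [[0, 0, 0], 0],
    [[0, 0, 0], 0],
    [[0, 0, 0], 0],
    [[0, 0, 0], 0],
  ],
)

```text
clock: 3.0
tool_pos: [0.4464, 0.2101, 0.2771]
tcp_rot: [-3.142, 0.0, 1.346]
contact_force: [0.5, -0.0, 0.1]
width: 0.0722
```

>>> send_rows(
  increments=[
    [[0.09, -0.21, 0.02], 0],
    [[0.09, -0.21, 0.02], 0],
    [[0.09, -0.21, 0.02], 0],
    [[0.09, -0.21, 0.02], 0],
    [[0.09, -0.21, 0.02], 0],
    [[0.09, -0.21, 0.02], 0],
    [[0.09, -0.21, 0.02], 0],
    [[0.09, -0.21, 0.02], 0],
  ],
)

```text
clock: 3.8
tool_pos: [0.5361, 0.0007, 0.2969]
tcp_rot: [-3.141, -0.0, 1.346]
contact_force: [0.4, -0.9, 0.6]
width: 0.0722
```

Run:
```python
from h import *
print(np.round(r.observe()['tool_pos'],4))
p=shot('wrist','w1')
show(p,['disc_large','disc_small','saddle','lift_pad','sticker_roll','jack','handle_pad','bed_base'])
print(p['K'],np.round(p['view'],3))
cv2.imwrite('pics/w1b.png',cv2.resize(cv2.imread('pics/w1.png'),(768,576)))
```

```text
[0.5361 0.0007 0.2969]
mark_of disc_large 0.72 [ 0.5904 -0.1009 -0.0041]
mark_of disc_small 0.8 [ 7.812e-01  5.760e-02 -2.000e-04]
mark_of disc_small 0.58 [0.5851 0.0026 0.0006]
mark_of saddle 0.91 [0.4906 0.0964 0.0599]
mark_of lift_pad 0.69 [0.6448 0.1726 0.0924]
mark_of jack 0.96 [ 0.4907  0.0994 -0.0017]
mark_of handle_pad 0.76 [ 0.4521 -0.0937  0.1211]
mark_of bed_base 0.88 [ 0.6437  0.1715 -0.005 ]
[[297.31863964   0.         257.05913819]
 [  0.         297.31863964 191.13035476]
 [  0.           0.           1.        ]] [[ 0.975 -0.222  0.    -0.523]
 [ 0.213  0.934 -0.286 -0.059]
 [ 0.063  0.279  0.958 -0.505]
 [ 0.     0.     0.     1.   ]]
```

View pics/w1b.png

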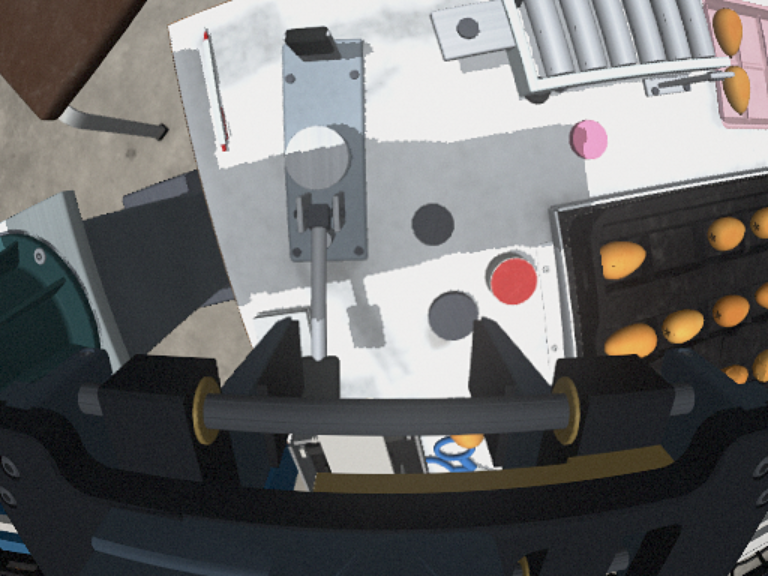

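```bash
cat >> h.py <<'E'
def ground(p,uv,z):
    uv=np.atleast_2d(np.array(uv,float));K=p['K'];V=p['view'];R=V[:3,:3];c=-R.T@V[:3,3]
    d=(uv-K[:2,2])/K[0,0];t=np.linalg.norm(d,axis=1)
    s=np.where(t>1e-9,np.sin(t)/np.maximum(t,1e-9),1)
    ray=np.c_[d[:,0]*s,-d[:,1]*s,-np.cos(t)]@R
    return c+ray*((z-c[2])/ray[:,2])[:,None]
def circ(p,name,z,k=3):
    for d in r.trace(p,name)[:k]:
        m=d['region'].astype(np.uint8)
        cs=cv2.findContours(m,cv2.RETR_EXTERNAL,cv2.CHAIN_APPROX_NONE)[0]
        if not cs: continue
        c=max(cs,key=cv2.contourArea)[:,0]
        if len(c)<6: continue
        w=ground(p,c+0.0,z)[:,:2]*1000
        (o,ax,_)=cv2.fitEllipse(w.astype(np.float32))
        print(name,round(d['score'],2),'px',c.mean(0).round(),'ell',np.round(o,1),np.round(ax,1),'mid',np.round((w.min(0)+w.max(0))/2,1),'ext',np.round(np.ptp(w,axis=0),1))
E
python3 - <<'E'
from h import *
p=shot('wrist')
circ(p,'disc_large',.012);circ(p,'disc_small',.012)
g=cv2.cvtColor(p['pixels'],cv2.COLOR_RGB2GRAY)
print('saddle by eye',ground(p,[(317/1.5,157/1.5)],.06),'stud',ground(p,[(468/1.5,28/1.5)],.114))
print('base L/R edges',ground(p,np.array([(284,60),(290,250),(364,60),(368,250)])/1.5,.01).round(4))
print('grip top corners',ground(p,np.array([(287,33),(325,33),(287,45)])/1.5,.103).round(4))
print('lug corners',ground(p,np.array([(432,13),(443,61),(514,47)])/1.5,.104).round(4))
print('hpad far edge',ground(p,np.array([(303,358),(339,358)])/1.5,.124).round(4))
def edge(z=0): return ground(p,np.array([(170,30),(205,190),(250,345)])/1.5,z).round(4)
print('table edge',edge(), ground(p,np.array([(170,27),(265,0)])/1.5,0).round(4))
cr=cv2.resize(p['pixels'][0:130,160:400],(720,390),interpolation=cv2.INTER_CUBIC)
cv2.imwrite('pics/w1c.png',cv2.cvtColor(cr,cv2.COLOR_RGB2BGR))
E
```

```text
disc_large 0.84 px [301. 210.] ell [ 587.8 -102. ] [55.2 55.7] mid [ 587.9 -102.1] ext [57.2 56.6]
disc_small 0.76 px [287. 149.] ell [585.1   2.2] [44.3 46.4] mid [585.3   3.1] ext [46.2 47.6]
saddle by eye [[0.49424146 0.09394622 0.06      ]] stud [[0.64210616 0.16964345 0.114     ]]
base L/R edges [[ 0.4768  0.2049  0.01  ]
 [ 0.4343  0.008   0.01  ]
 [ 0.5561  0.1828  0.01  ]
 [ 0.5153 -0.011   0.01  ]]
grip top corners [[0.5    0.2019 0.103 ]
 [0.5303 0.1928 0.103 ]
 [0.4978 0.1914 0.103 ]]
lug corners [[0.6185 0.1902 0.104 ]
 [0.6176 0.1474 0.104 ]
 [0.6793 0.1504 0.104 ]]
hpad far edge [[ 0.4481 -0.0677  0.124 ]
 [ 0.4788 -0.0742  0.124 ]]
table edge [[ 0.355   0.2892  0.    ]
 [ 0.3546  0.0954 -0.    ]
 [ 0.3512 -0.0917  0.    ]] [[ 0.3556  0.2929 -0.    ]
 [ 0.4692  0.2829  0.    ]]
```

View pics/w1c.png

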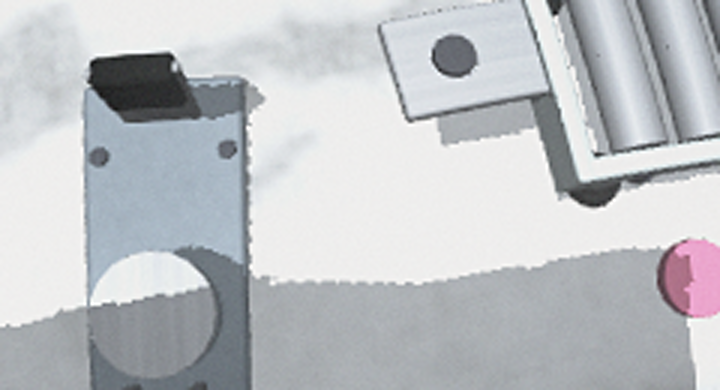

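Crop: saddle at crop px (153,315), stud at (455,55). Both agree with the positions I computed. The bed is nearly square to the world axes and jack yaw is about -0.21. Next I pick the large disc at (0.588, -0.102).

>>> send_rows(
  increments=[
    [[0.026, -0.05, -0.02], 0],
    [[0.052, -0.103, -0.04], 0],
    [[0.052, -0.103, -0.08], 0],
    [[0.052, -0.103, -0.13], 0],
    [[0.052, -0.103, -0.18], 0],
    [[0.052, -0.103, -0.22], 0],
    [[0.052, -0.103, -0.25], 0],
    [[0.052, -0.103, -0.275], 0],
    [[0.052, -0.103, -0.285], 0],
    [[0.052, -0.103, -0.293], 0],
  ],
)

```text
clock: 5.4
tool_pos: [0.5885, -0.1031, 0.0036]
tcp_rot: [-3.141, 0.0, 1.346]
contact_force: [0.8, 0.1, 0.5]
width: 0.0721
```

>>> send_rows(
  increments=[
    [[0, 0, 0], 0],
    [[0, 0, 0], 0],
    [[0, 0, 0], 0],
    [[0, 0, 0], 0],
    [[0, 0, 0], 0],
    [[0, 0, 0], 0],
    [[0, 0, 0], 0],
    [[0, 0, 0], 0],
  ],
  jaw=0.05,
  newtons=20,
)

```text
clock: 6.2
tool_pos: [0.5893, -0.1032, 0.0052]
tcp_rot: [3.14, -0.0, 1.346]
contact_force: [-0.7, 0.1, 7.9]
width: 0.054
```

>>> send_rows(
  increments=[
    [[0, 0, 0.003], 0],
    [[0, 0, 0.02], 0],
    [[0, 0, 0.05], 0],
    [[0, 0, 0.1], 0],
    [[0, 0, 0.15], 0],
    [[0, 0, 0.2], 0],
    [[0, 0, 0.2], 0],
  ],
)

```text
clock: 6.9
tool_pos: [0.5918, -0.1037, 0.2123]
tcp_rot: [3.131, -0.0, 1.346]
contact_force: [0.7, -0.3, -1.7]
width: 0.0544
```

Run:
```python
from h import *
s=r.observe();print(s['tool_pos'],s['width'],s['contact_force'])
p=shot('wrist','w2')
show(p,['disc_large'])
cr=cv2.resize(p['pixels'][150:310,130:390],(780,480),interpolation=cv2.INTER_CUBIC)
cv2.imwrite('pics/w2c.png',cv2.cvtColor(cr,cv2.COLOR_RGB2BGR))
```

```text
[ 0.59176673 -0.10371787  0.21234591] 0.054366559034953514 [ 0.6631539  -0.26489562 -1.74547498]
mark_of disc_large 0.62 [ 0.5928 -0.1017  0.2057]
```

View pics/w2c.png

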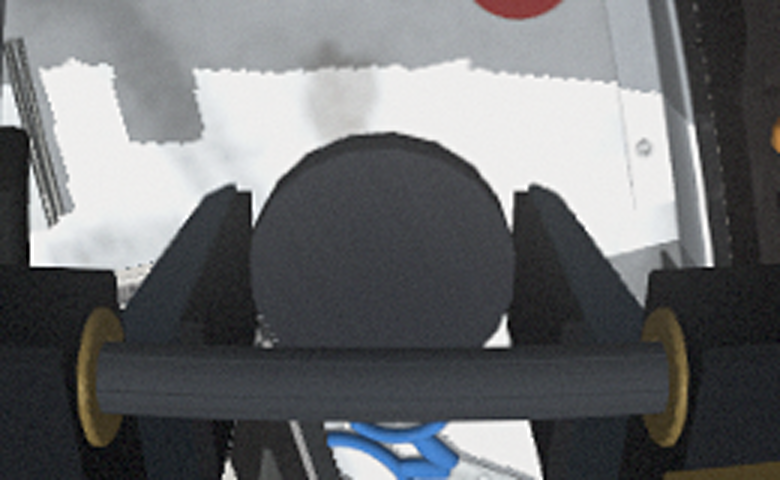

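>>> send_rows(
  increments=[
    [[-0.02, 0.04, 0], 0],
    [[-0.045, 0.09, 0], 0],
    [[-0.07, 0.14, -0.02], 0],
    [[-0.097, 0.197, -0.05], 0],
    [[-0.097, 0.197, -0.07], 0],
    [[-0.097, 0.197, -0.07], 0],
    [[-0.097, 0.197, -0.07], 0],
    [[-0.097, 0.197, -0.07], 0],
  ],
)

```text
clock: 7.8
tool_pos: [0.4919, 0.0935, 0.1343]
tcp_rot: [3.142, 0.0, 1.345]
contact_force: [0.0, -0.9, -1.8]
width: 0.0538
```

Run:
```python
from h import *
s=r.observe();print(s['tool_pos'],s['tcp_rot'],s['width'],s['contact_force'])
p=shot('wrist','w3');z=s['tool_pos'][2]
circ(p,'disc_large',z+.008,1)
# pixels of held disc top: left, right, far-edge
print(ground(p,[(130+250/3,150+255/3),(130+515/3,150+255/3),(130+385/3,150+150/3)],z+.008).round(4))
cr=cv2.resize(p['pixels'][100:300,150:360],(630,600),interpolation=cv2.INTER_CUBIC)
cv2.imwrite('pics/w3c.png',cv2.cvtColor(cr,cv2.COLOR_RGB2BGR))
t=shot('top');show(t,['disc_large','saddle','jack']);t=shot('scene');show(t,['disc_large','saddle','jack'])
```

```text
[0.49191073 0.09345094 0.13426631] [3.14157707e+00 6.50479039e-05 1.34531033e+00] 0.053839619659770466 [ 0.010122   -0.86603101 -1.84657252]
disc_large 0.65 px [257. 234.] ell [493.2  98.4] [48.8 55.2] mid [492.3  98.8] ext [54.2 50.7]
[[0.4672 0.104  0.1423]
 [0.5194 0.092  0.1423]
 [0.4987 0.1197 0.1423]]
mark_of disc_large 0.58 [0.4941 0.0934 0.1302]
mark_of saddle 0.68 [0.4918 0.0936 0.0612]
mark_of saddle 0.66 [ 0.4532 -0.0967  0.121 ]
mark_of saddle 0.58 [0.4886 0.0944 0.1299]
mark_of jack 0.87 [0.4944 0.0956 0.0035]
```

View pics/w3c.png

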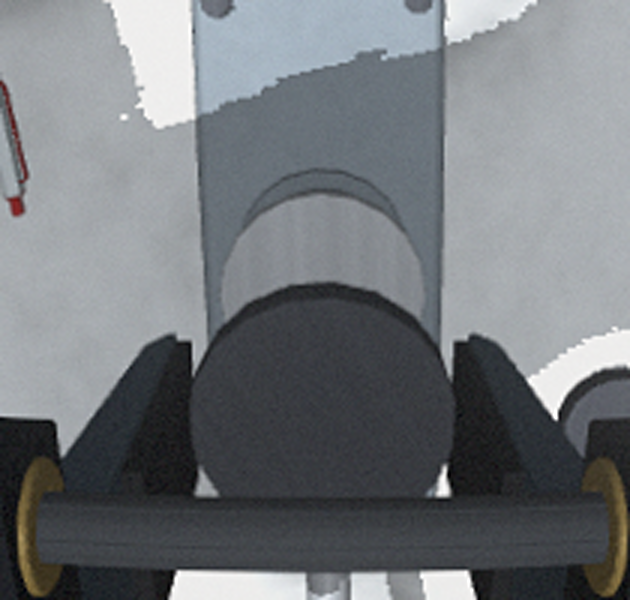

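The disc is held flat and lines up with the base edges. Its far rim puts its centre within about 2 mm of the saddle's axis, so I lower it.

>>> send_rows(
  increments=[
    [[0.001, 0.001, -0.03], 0],
    [[0.001, 0.001, -0.05], 0],
    [[0.001, 0.001, -0.06], 0],
    [[0.001, 0.001, -0.064], 0],
    [[0.001, 0.001, -0.066], 0],
    [[0.001, 0.001, -0.067], 0],
    [[0.001, 0.001, -0.068], 0],
    [[0.001, 0.001, -0.068], 0],
  ],
)

```text
clock: 9.1
tool_pos: [0.4928, 0.095, 0.0665]
tcp_rot: [3.141, -0.0, 1.346]
contact_force: [0.1, -0.4, -1.5]
width: 0.0538
```

>>> send_rows(
  increments=[
    [[0, 0, -0.001], 0],
    [[0, 0, -0.002], 0],
    [[0, 0, -0.0025], 0],
    [[0, 0, -0.0025], 0],
  ],
)

```text
clock: 9.5
tool_pos: [0.4928, 0.095, 0.0646]
tcp_rot: [3.141, -0.0, 1.346]
contact_force: [-7.1, -0.3, 22.0]
width: 0.0538
```

>>> send_rows(
  increments=[
    [[0, 0, 0.001], 0],
    [[0, 0, 0.001], 0],
  ],
)

```text
clock: 9.7
tool_pos: [0.4928, 0.095, 0.065]
tcp_rot: [3.141, -0.0, 1.346]
contact_force: [-2.2, -0.4, 6.6]
width: 0.0536
```

>>> send_rows(
  increments=[
    [[0, 0, 0], 0],
    [[0, 0, 0], 0],
    [[0, 0, 0], 0],
    [[0, 0, 0], 0],
  ],
  jaw=0.072,
)

```text
clock: 10.1
tool_pos: [0.4924, 0.0949, 0.0645]
tcp_rot: [-3.141, 0.0, 1.346]
contact_force: [0.4, 0.6, -0.6]
width: 0.0718
```

>>> send_rows(
  increments=[
    [[0, 0, 0.03], 0],
    [[0, 0, 0.08], 0],
    [[0, 0, 0.13], 0],
    [[0.03, -0.03, 0.15], 0],
    [[0.06, -0.06, 0.15], 0],
    [[0.091, -0.092, 0.15], 0],
    [[0.091, -0.092, 0.15], 0],
    [[0.091, -0.092, 0.15], 0],
    [[0.091, -0.092, 0.15], 0],
  ],
)

```text
clock: 11.0
tool_pos: [0.5826, 0.0034, 0.2142]
tcp_rot: [-3.141, 0.0, 1.346]
contact_force: [0.6, -0.2, 0.0]
width: 0.0723
```

Run:
```python
from h import *
s=r.observe();print(s['tool_pos'],s['tcp_rot'],s['width'],s['contact_force'])
p=shot('wrist','w4')
circ(p,'disc_small',.012,3);circ(p,'disc_large',.072,1);circ(p,'saddle',.06,1)
show(p,['disc_large','disc_small','saddle'])
cv2.imwrite('pics/w4b.png',cv2.resize(cv2.imread('pics/w4.png')[:300],(768,450)))
```

```text
[0.58264591 0.00344684 0.21417793] [-3.14060661e+00  9.11628559e-05  1.34593870e+00] 0.07231852025130138 [ 0.56309252 -0.17257198  0.00246272]
disc_small 0.86 px [389.  98.] ell [773.3  59.8] [43.6 47.1] mid [773.3  59.7] ext [47.7 44. ]
disc_small 0.63 px [260. 169.] ell [586.6   1.5] [40.4 42.3] mid [586.1   1.6] ext [41.2 42.7]
disc_large 0.93 px [160. 119.] ell [494.4  94.2] [55.5 57.6] mid [494.4  94. ] ext [58.  56.9]
saddle 0.76 px [183. 107.] ell [521.  99.] [ 4.1 21.2] mid [520.4  99.9] ext [ 7.2 21.1]
mark_of disc_large 0.89 [0.4948 0.0983 0.056 ]
mark_of disc_small 0.67 [0.5843 0.     0.0018]
mark_of disc_small 0.64 [ 7.767e-01  5.770e-02 -4.000e-04]
mark_of saddle 0.67 [ 0.6443  0.1745 -0.0021]
mark_of saddle 0.42 [0.6423 0.1713 0.0926]
```

View pics/w4b.png

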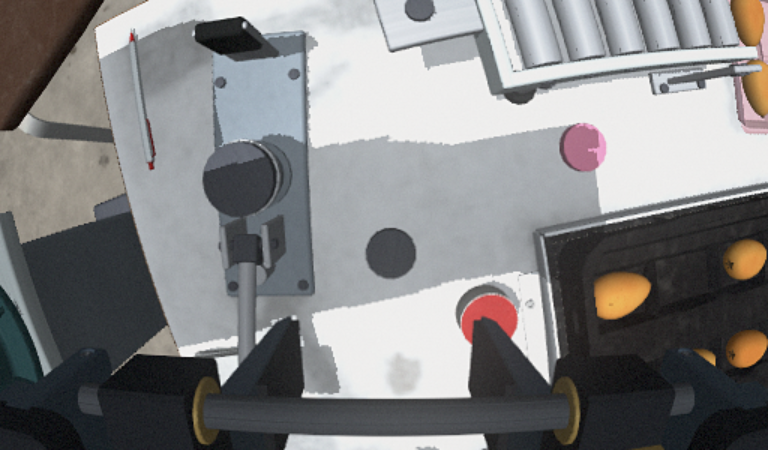

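Large disc at (0.4944, 0.0942), centred on the saddle. Small disc at about (0.586, 0.0015), image px (391,252). Picking it.

>>> send_rows(
  increments=[
    [[0.003, -0.002, -0.05], 0],
    [[0.003, -0.002, -0.1], 0],
    [[0.003, -0.002, -0.14], 0],
    [[0.003, -0.002, -0.17], 0],
    [[0.003, -0.002, -0.19], 0],
    [[0.003, -0.002, -0.2], 0],
    [[0.003, -0.002, -0.205], 0],
    [[0.003, -0.002, -0.209], 0],
    [[0.003, -0.002, -0.209], 0],
  ],
  jaw=0.06,
)

```text
clock: 12.25
tool_pos: [0.5869, 0.0009, 0.0061]
tcp_rot: [3.141, -0.0, 1.346]
contact_force: [-0.5, -0.0, -0.1]
width: 0.0603
```

>>> send_rows(
  increments=[
    [[0, 0, 0], 0],
    [[0, 0, 0], 0],
    [[0, 0, 0], 0],
    [[0, 0, 0], 0],
    [[0, 0, 0], 0],
    [[0, 0, 0], 0],
    [[0, 0, 0], 0],
  ],
  jaw=0.038,
)

```text
clock: 12.95
tool_pos: [0.5869, 0.0009, 0.0061]
tcp_rot: [3.141, -0.0, 1.346]
contact_force: [-1.8, -0.3, 7.2]
width: 0.0419
```

>>> send_rows(
  increments=[
    [[0, 0, 0.003], 0],
    [[0, 0, 0.02], 0],
    [[0, 0, 0.05], 0],
    [[0, 0, 0.1], 0],
    [[-0.02, 0.02, 0.14], 0],
    [[-0.05, 0.05, 0.14], 0],
    [[-0.09, 0.09, 0.14], 0],
    [[-0.09, 0.09, 0.14], 0],
    [[-0.09, 0.09, 0.14], 0],
    [[-0.09, 0.09, 0.14], 0],
  ],
)

```text
clock: 13.95
tool_pos: [0.4973, 0.0907, 0.1459]
tcp_rot: [3.141, -0.0, 1.346]
contact_force: [0.2, -0.9, -1.5]
width: 0.0416
```

Run:
```python
from h import *
s=r.observe();print(s['tool_pos'],s['tcp_rot'],s['width'],s['contact_force'])
p=shot('wrist','w5');z=s['tool_pos'][2]
circ(p,'disc_small',z+.007,1);show(p,['disc_small'])
cr=cv2.resize(p['pixels'][100:300,150:360],(630,600),interpolation=cv2.INTER_CUBIC)
cv2.imwrite('pics/w5c.png',cv2.cvtColor(cr,cv2.COLOR_RGB2BGR))
```

```text
[0.49729611 0.09067073 0.1458574 ] [ 3.14083148e+00 -1.71572383e-04  1.34586346e+00] 0.04157695562081935 [ 0.21540167 -0.89000482 -1.49589497]
disc_small 0.92 px [472. 158.] ell [652.6 111.7] [22.9 27.4] mid [652.5 111.4] ext [26.5 23.7]
mark_of disc_small 0.97 [ 0.7794  0.0596 -0.0016]
mark_of disc_small 0.86 [0.4977 0.0943 0.1389]
mark_of disc_small 0.4 [0.4944 0.0996 0.0552]
```

View pics/w5c.png

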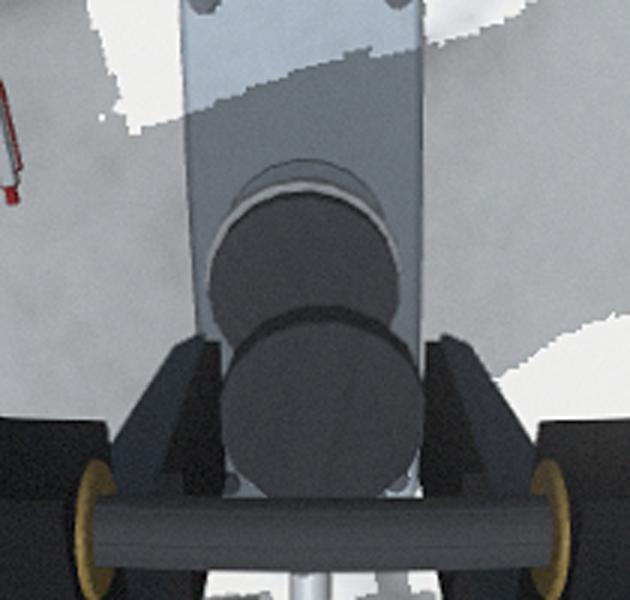

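Run:
```python
from h import *
p=shot('wrist')
g=lambda x,y,z:ground(p,[(150+x/3,100+y/3)],z)[0].round(4)
u=np.array([.209,.978])
print('small', g(322,322,.1529)[:2]-.022*u, 'edges',g(221,400,.1529),g(424,400,.1529))
print('large', g(305,193,.072)[:2]-.028*u, 'edges',g(210,275,.072),g(400,275,.072))
```

```text
small [0.497902 0.090584] edges [0.4789 0.1003 0.1529] [0.5188 0.0911 0.1529]
large [0.494248 0.094516] edges [0.468  0.1048 0.072 ] [0.5211 0.0926 0.072 ]
```

>>> send_rows(
  increments=[
    [[-0.0035, 0.0035, -0.02], 0],
    [[-0.0035, 0.0035, -0.045], 0],
    [[-0.0035, 0.0035, -0.058], 0],
    [[-0.0035, 0.0035, -0.063], 0],
    [[-0.0035, 0.0035, -0.065], 0],
    [[-0.0035, 0.0035, -0.066], 0],
    [[-0.0035, 0.0035, -0.067], 0],
    [[-0.0035, 0.0035, -0.067], 0],
  ],
)

```text
clock: 14.95
tool_pos: [0.4933, 0.0945, 0.0791]
tcp_rot: [3.141, -0.0, 1.346]
contact_force: [-0.3, -0.3, -0.5]
width: 0.0416
```

>>> send_rows(
  increments=[
    [[0, 0, -0.0005], 0],
    [[0, 0, -0.001], 0],
    [[0, 0, -0.001], 0],
  ],
)

```text
clock: 15.25
tool_pos: [0.4932, 0.0945, 0.078]
tcp_rot: [3.141, -0.0, 1.346]
contact_force: [-1.8, 0.4, 6.4]
width: 0.0417
```

>>> send_rows(
  increments=[
    [[0, 0, 0], 0],
    [[0, 0, 0], 0],
    [[0, 0, 0], 0],
    [[0, 0, 0], 0],
  ],
  jaw=0.06,
)

```text
clock: 15.65
tool_pos: [0.493, 0.0945, 0.0776]
tcp_rot: [-3.142, -0.0, 1.346]
contact_force: [-0.1, -0.1, -0.4]
width: 0.0599
```

>>> send_rows(
  increments=[
    [[0, 0, 0.03], 0],
    [[0, 0, 0.08], 0],
    [[0, 0, 0.13], 0.5],
    [[0.01, -0.04, 0.17], 1],
    [[0.02, -0.08, 0.2], 1.5],
    [[0.02, -0.1, 0.2], 2],
    [[0.02, -0.1, 0.2], 2],
    [[0.02, -0.1, 0.2], 2],
  ],
)

```text
clock: 16.45
tool_pos: [0.5128, -0.0058, 0.2774]
tcp_rot: [-3.142, -0.0, 1.623]
contact_force: [0.2, 0.3, -0.3]
width: 0.0602
```

Run:
```python
from h import *
s=r.observe();print(s['tool_pos'],s['tcp_rot'],s['width'],s['contact_force'],s['qpos'])
p=shot('wrist','w6')
circ(p,'disc_small',.084,3);circ(p,'disc_large',.072,1)
show(p,['disc_large','disc_small','saddle','jack','lift_pad','handle_pad'])
cr=cv2.resize(p['pixels'][0:200,140:400],(780,600),interpolation=cv2.INTER_CUBIC)
cv2.imwrite('pics/w6c.png',cv2.cvtColor(cr,cv2.COLOR_RGB2BGR))
```

```text
[ 0.51278343 -0.00583321  0.27743925] [-3.14150182e+00 -1.08401631e-04  1.62278518e+00] 0.06024631007201393 [ 0.20879719  0.31405435 -0.26110388] [-5.68774342e-02  3.37003595e-04  2.06428028e+00  1.11167069e-04
  1.07707744e+00 -1.08918985e-01]
disc_small 0.85 px [245.  88.] ell [493.6  94.5] [40.2 42.4] mid [493.7  94.4] ext [40.1 41.2]
disc_small 0.62 px [418. 131.] ell [727.7  62.7] [35.5 37.3] mid [728.   62.8] ext [38.5 35.7]
disc_large 0.87 px [245.  89.] ell [492.8  93.8] [51.9 53.3] mid [492.6  93.8] ext [52.5 54.6]
mark_of disc_large 0.64 [0.4942 0.1015 0.0563]
mark_of disc_small 0.84 [0.494  0.0949 0.0725]
mark_of disc_small 0.68 [ 0.7759  0.0586 -0.0015]
mark_of disc_small 0.49 [ 0.5734 -0.2435 -0.0045]
mark_of lift_pad 0.78 [0.6451 0.1717 0.0947]
mark_of lift_pad 0.46 [ 0.4529 -0.0949  0.1221]
mark_of handle_pad 0.87 [ 0.4494 -0.0967  0.122 ]
```

View pics/w6c.png

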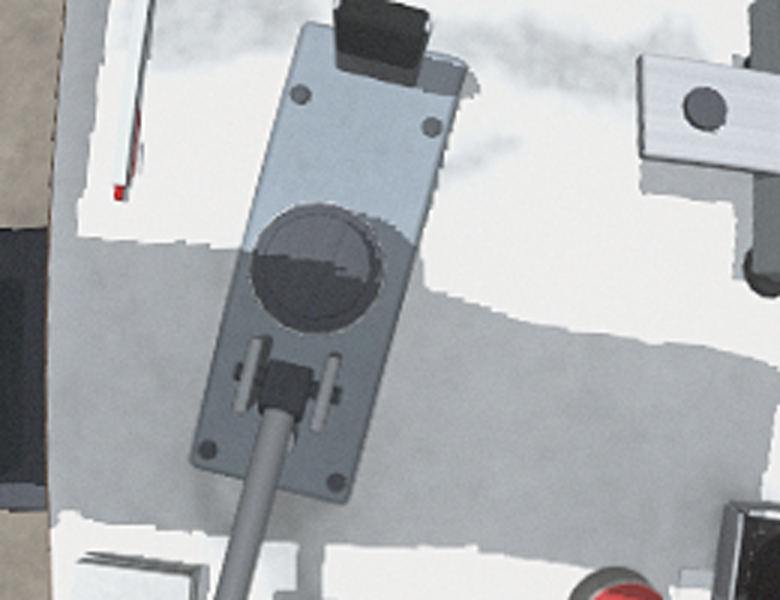

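Run:
```python
from h import *
p=shot('wrist')
g=lambda x,y,z:ground(p,[(140+x/3,y/3)],z)[0].round(4)
print('stud',g(705,109,.114),'grip near top edge',g(337,37,.103),g(428,52,.103))
print('base corners near grip',g(303,22,.01),g(467,68,.01),'far',g(192,466,.01),g(350,503,.01))
print('small disc c',g(314,262,.084), 'foot',g(770,272,.0),'lug',g(640,55,.104),g(640,158,.104))
```

```text
stud [0.6405 0.171  0.114 ] grip near top edge [0.497 0.186 0.103] [0.532 0.182 0.103]
base corners near grip [0.4769 0.2232 0.01  ] [0.5578 0.204  0.01  ] far [ 0.4329 -0.0033  0.01  ] [ 0.5131 -0.0183  0.01  ]
small disc c [0.4925 0.0962 0.084 ] foot [0.7288 0.121  0.    ] lug [0.616 0.192 0.104] [0.6175 0.1484 0.104 ]
```

Stack is concentric on the saddle at (0.4935, 0.0945), crop px (314,262). The stud at crop px (705,109) puts the lift pad at (0.641, 0.1705). Next I turn and go to the grip.

>>> send_rows(
  increments=[
    [[0, 0.04, 0], 1],
    [[0, 0.08, 0], 2],
    [[0, 0.12, 0], 3],
    [[0.001, 0.16, 0], 4],
    [[0.0015, 0.2, 0], 5],
    [[0.0015, 0.2, -0.03], 6],
    [[0.0015, 0.2, -0.06], 7],
    [[0.0015, 0.2, -0.08], 8],
    [[0.0015, 0.2, -0.1], 9],
    [[0.0015, 0.2, -0.1], 9.475],
  ],
  jaw=0.05,
)

```text
clock: 17.95
tool_pos: [0.513, 0.1941, 0.1749]
tcp_rot: [-3.14, -0.003, 2.953]
contact_force: [-0.8, 0.0, 0.5]
width: 0.0501
```

>>> send_rows(
  increments=[
    [[0, 0, 0], 0.1],
    [[0, 0, -0.03], 0.1],
    [[0, 0, -0.06], 0.1],
    [[0, 0, -0.09], 0.1],
    [[0, 0, -0.105], 0.1],
    [[0, 0, -0.112], 0.1],
    [[0, 0, -0.112], 0.1],
  ],
)

```text
clock: 18.65
tool_pos: [0.5146, 0.1945, 0.0656]
tcp_rot: [-3.141, -0.0, 2.961]
contact_force: [-0.1, -0.3, -0.3]
width: 0.0501
```

>>> send_rows(
  increments=[
    [[0, 0, 0], 0],
    [[0, 0, 0], 0],
    [[0, 0, 0], 0],
    [[0, 0, 0], 0],
    [[0, 0, 0], 0],
    [[0, 0, 0], 0],
    [[0, 0, 0], 0],
    [[0, 0, 0], 0],
  ],
  jaw=0.008,
  newtons=25,
)

```text
clock: 19.45
tool_pos: [0.5148, 0.1948, 0.0661]
tcp_rot: [3.141, 0.0, 2.961]
contact_force: [-1.6, 3.8, 7.3]
width: 0.0141
```

Run:
```python
from h import *
s=r.observe();print(s['tool_pos'],s['tcp_rot'],s['width'],s['contact_force'])
for c in('wrist','top','scene'):
  p=shot(c,'g_'+c);show(p,['disc_small','saddle','lift_pad','handle_pad'],k=2)
  if c=='wrist': circ(p,'disc_small',.084,2)
```

```text
[0.51481953 0.19481242 0.06613657] [3.14073336e+00 4.52576791e-04 2.96072927e+00] 0.014078491614586764 [-1.6407583   3.7726069   7.26901744]
mark_of disc_small 0.85 [0.4933 0.0918 0.072 ]
disc_small 0.77 px [ 98. 233.] ell [489.1  96.7] [39.  47.3] mid [488.6  96.4] ext [39.3 46.6]
mark_of disc_small 0.73 [ 0.7783  0.0627 -0.0016]
mark_of disc_small 0.64 [0.4913 0.0897 0.077 ]
mark_of saddle 0.58 [0.496  0.0941 0.0616]
mark_of lift_pad 0.58 [0.6378 0.1717 0.0892]
mark_of handle_pad 0.79 [ 0.4485 -0.098   0.1239]
mark_of disc_small 0.7 [0.4915 0.0914 0.0761]
mark_of saddle 0.41 [ 5.738e-01 -2.438e-01  1.000e-04]
mark_of lift_pad 0.25 [ 0.4522 -0.0963  0.122 ]
mark_of handle_pad 0.97 [ 0.456  -0.0963  0.1211]
```

Grip pinched at 14.1 mm. Now a smooth slide of (+0.1465, +0.079), checking halfway.

>>> send_rows(
  increments=[
    [[0.001, 0.0005, 0.0005], 0],
    [[0.004, 0.002, 0.0005], 0],
    [[0.009, 0.005, 0.0005], 0],
    [[0.015, 0.008, 0.0005], 0],
    [[0.023, 0.0125, 0.0005], 0],
    [[0.0315, 0.017, 0.0005], 0],
    [[0.04, 0.0215, 0.0005], 0],
    [[0.047, 0.0255, 0.0005], 0],
    [[0.051, 0.0275, 0.0005], 0],
    [[0.053, 0.0285, 0.0005], 0],
  ],
)

```text
clock: 21.25
tool_pos: [0.5669, 0.2226, 0.0661]
tcp_rot: [-3.14, -0.002, 2.961]
contact_force: [-8.8, -5.0, 12.0]
width: 0.0141
```

Run:
```python
from h import *
s=r.observe();print(s['tool_pos'],s['tcp_rot'],s['width'],s['contact_force'])
for c in('wrist','top','scene'):
  p=shot(c,'m_'+c);show(p,['disc_small','handle_pad'],k=2)
cv2.imwrite('pics/m.png',np.hstack([cv2.resize(cv2.imread('pics/m_wrist.png'),(400,300)),cv2.resize(cv2.imread('pics/m_scene.png')[120:320,100:367],(400,300))]))
```

```text
[0.56692756 0.22262408 0.06613047] [-3.14042825e+00 -1.86531300e-03  2.96128818e+00] 0.014054104833196837 [-8.80020695 -4.9654357  11.99421517]
mark_of disc_small 0.58 [0.5482 0.119  0.0713]
mark_of handle_pad 0.37 [0.3937 0.2047 0.0016]
mark_of disc_small 0.76 [0.5499 0.1197 0.0756]
mark_of disc_small 0.74 [ 0.7764  0.0629 -0.0021]
mark_of handle_pad 0.83 [ 0.5063 -0.0711  0.1225]
mark_of disc_small 0.71 [0.5468 0.1178 0.074 ]
mark_of handle_pad 0.86 [ 0.5074 -0.0675  0.1222]
```

View pics/m.png

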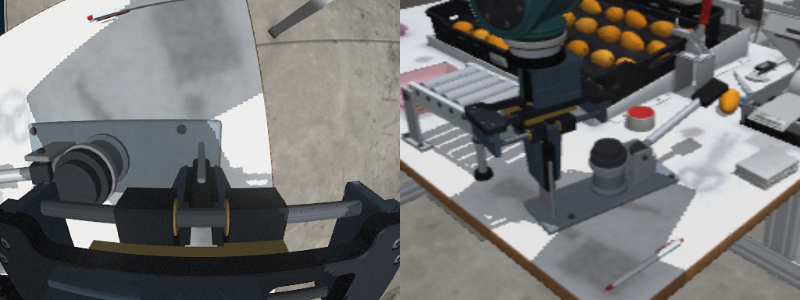

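The handheld view and scene view show the stack intact and the jack level, with the disc at about (0.548, 0.119). (0.093, 0.0515) remains.

>>> send_rows(
  increments=[
    [[0.0025, 0.0015, 0], 0],
    [[0.0095, 0.0055, 0], 0],
    [[0.02, 0.011, 0], 0],
    [[0.0325, 0.018, 0], 0],
    [[0.0465, 0.0255, 0], 0],
    [[0.06, 0.0335, 0], 0],
    [[0.073, 0.0405, 0], 0],
    [[0.083, 0.046, 0], 0],
    [[0.09, 0.05, 0], 0],
    [[0.093, 0.0515, 0], 0],
  ],
)

```text
clock: 22.7
tool_pos: [0.6604, 0.2744, 0.0661]
tcp_rot: [-3.141, -0.001, 2.962]
contact_force: [-9.6, -5.3, 10.9]
width: 0.0141
```

>>> send_rows(
  increments=[
    [[0, 0, 0], 0],
    [[0, 0, 0], 0],
    [[0, 0, 0], 0],
  ],
)

```text
clock: 23.0
tool_pos: [0.6605, 0.2745, 0.0662]
tcp_rot: [3.141, 0.0, 2.962]
contact_force: [-0.4, 0.9, 2.2]
width: 0.0141
```

Run:
```python
from h import *
s=r.observe();print(s['tool_pos'],s['tcp_rot'],s['width'],s['contact_force'])
for c in('wrist','top','scene'):
  p=shot(c,'n_'+c);show(p,['jack','saddle','disc_small','disc_large','handle_pad','lift_pad'],k=2)
  if c=='wrist': circ(p,'disc_large',.072,1)
cv2.imwrite('pics/n.png',np.hstack([cv2.resize(cv2.imread('pics/n_wrist.png')[100:340,0:320],(400,300)),cv2.resize(cv2.imread('pics/n_scene.png')[120:270,70:270],(400,300))]))
```

```text
[0.66053918 0.27450253 0.06617471] [3.14129844e+00 2.96749840e-04 2.96168779e+00] 0.014128183395896301 [-0.38380902  0.85951996  2.18022525]
mark_of jack 0.95 [ 6.358e-01  1.759e-01 -3.000e-04]
mark_of saddle 0.49 [0.6424 0.1717 0.0937]
mark_of disc_small 0.96 [0.6415 0.1705 0.073 ]
mark_of disc_large 0.94 [0.6413 0.1743 0.056 ]
mark_of lift_pad 0.92 [0.6438 0.1721 0.0917]
disc_large 0.86 px [114. 218.] ell [638.6 172.5] [50.2 62.1] mid [636.2 177.5] ext [51. 54.]
mark_of jack 0.92 [ 0.6405  0.1707 -0.0011]
mark_of jack 0.71 [0.6412 0.1719 0.0863]
mark_of saddle 0.56 [0.6421 0.1728 0.06  ]
mark_of disc_small 0.7 [ 0.7789  0.064  -0.0015]
mark_of disc_small 0.49 [0.6425 0.1694 0.0758]
mark_of disc_large 0.47 [0.6378 0.1695 0.0581]
mark_of handle_pad 0.63 [ 0.6014 -0.0192  0.1254]
mark_of handle_pad 0.32 [0.6392 0.171  0.0604]
mark_of lift_pad 0.86 [0.6398 0.172  0.0901]
mark_of jack 0.81 [ 0.641   0.1716 -0.0012]
mark_of saddle 0.52 [0.6397 0.1691 0.0607]
mark_of disc_large 0.52 [0.639 0.173 0.061]
mark_of handle_pad 0.72 [ 0.6023 -0.0197  0.1211]
mark_of handle_pad 0.31 [0.6434 0.1715 0.0878]
mark_of lift_pad 0.63 [0.6408 0.1713 0.0885]
mark_of lift_pad 0.45 [0.6409 0.1671 0.    ]
```

View pics/n.png

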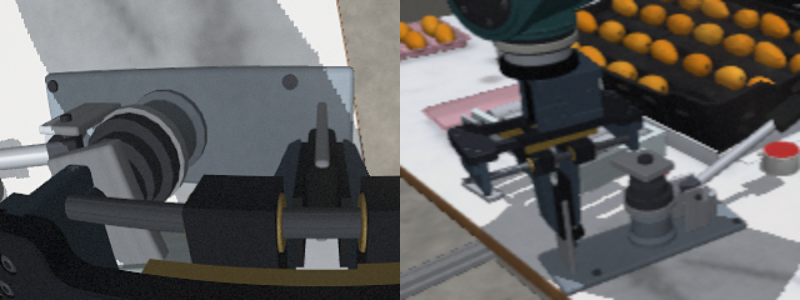

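All cameras agree that the jack, discs and pad are at about (0.641, 0.171). I release, retreat and go over the handle pad.

>>> send_rows(
  increments=[
    [[0, 0, 0], 0],
    [[0, 0, 0], 0],
    [[0, 0, 0], 0],
    [[0, 0, 0.02], 0],
    [[0, 0, 0.06], 0],
    [[0, 0, 0.11], 0],
    [[0, 0, 0.15], 0],
    [[-0.01, -0.04, 0.16], 0],
    [[-0.02, -0.08, 0.16], 0],
    [[-0.03, -0.12, 0.16], 0],
  ],
  jaw=0.034,
)

```text
clock: 25.1
tool_pos: [0.6302, 0.1534, 0.2283]
tcp_rot: [3.141, 0.002, 2.963]
contact_force: [0.3, -0.6, -0.2]
width: 0.034
```

>>> send_rows(
  increments=[
    [[-0.01, -0.05, 0], 0],
    [[-0.02, -0.1, 0], 0],
    [[-0.025, -0.14, 0], 0],
    [[-0.028, -0.165, 0], 0],
    [[-0.0285, -0.175, 0], 0],
    [[-0.0285, -0.175, 0], 0],
    [[-0.0285, -0.175, -0.04], 0],
    [[-0.0285, -0.175, -0.07], 0],
    [[-0.0285, -0.175, -0.085], 0],
    [[-0.0285, -0.175, -0.085], 0],
  ],
  jaw=0.0,
)

```text
clock: 26.1
tool_pos: [0.6011, -0.0195, 0.1396]
tcp_rot: [-3.141, -0.003, 2.963]
contact_force: [0.0, -0.3, -0.3]
width: 0.0007
```

Run:
```python
from h import *
s=r.observe();print(s['tool_pos'],s['tcp_rot'],s['width'],s['contact_force'])
for c in('wrist','top','scene'):
  p=shot(c,'q_'+c);show(p,['jack','saddle','disc_small','handle_pad','lift_pad'],k=1)
cv2.imwrite('pics/q.png',np.hstack([cv2.resize(cv2.imread('pics/q_wrist.png'),(400,300)),cv2.resize(cv2.imread('pics/q_scene.png')[120:270,120:320],(400,300))]))
```

```text
[ 0.60113045 -0.0194798   0.13957714] [-3.14132376e+00 -3.06138805e-03  2.96290969e+00] 0.0006669006999668035 [ 0.04465181 -0.31764667 -0.33049572]
mark_of jack 0.43 [ 0.5749 -0.2443 -0.003 ]
mark_of disc_small 0.66 [0.6424 0.1742 0.0727]
mark_of handle_pad 0.64 [ 0.6029 -0.0233  0.1221]
mark_of lift_pad 0.63 [0.6434 0.1732 0.0924]
mark_of jack 0.61 [ 0.6385  0.1703 -0.0035]
mark_of saddle 0.47 [0.6421 0.171  0.061 ]
mark_of disc_small 0.5 [0.638  0.171  0.0721]
mark_of lift_pad 0.71 [0.6364 0.1714 0.0877]
mark_of jack 0.59 [ 0.6404  0.1748 -0.    ]
mark_of saddle 0.56 [0.6392 0.1716 0.0596]
mark_of disc_small 0.53 [0.6385 0.1708 0.0745]
mark_of handle_pad 0.62 [ 0.6028 -0.0178  0.1195]
mark_of lift_pad 0.7 [0.6369 0.1692 0.0901]
```

View pics/q.png

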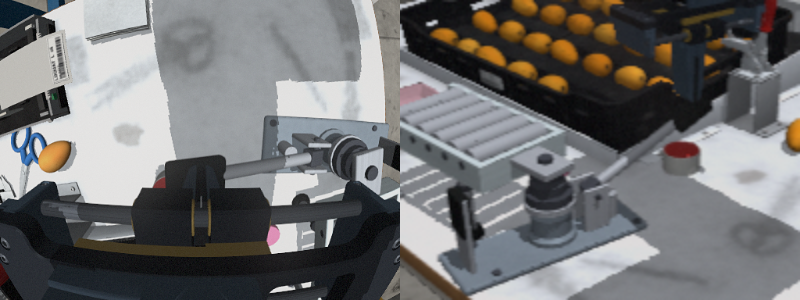

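The fingers are shut over the pad centre and the stack sits under the lug. First stroke down, following the arc.

>>> send_rows(
  increments=[
    [[0, -0.001, -0.012], 0],
    [[0, -0.002, -0.02], 0],
    [[-0.001, -0.004, -0.028], 0],
    [[-0.001, -0.006, -0.036], 0],
    [[-0.001, -0.007, -0.044], 0],
    [[-0.002, -0.008, -0.052], 0],
    [[-0.002, -0.009, -0.06], 0],
    [[-0.002, -0.01, -0.067], 0],
    [[-0.002, -0.01, -0.073], 0],
    [[-0.002, -0.01, -0.077], 0],
  ],
)

```text
clock: 28.0
tool_pos: [0.6004, -0.0318, 0.0641]
tcp_rot: [-3.14, 0.001, 2.962]
contact_force: [-3.5, -11.5, 14.3]
width: 0.0008
```

>>> send_rows(
  increments=[
    [[0, 0, -0.001], 0],
    [[0, 0, -0.001], 0],
  ],
)

```text
clock: 28.2
tool_pos: [0.6004, -0.0318, 0.0633]
tcp_rot: [-3.14, 0.001, 2.962]
contact_force: [-3.5, -10.5, 15.7]
width: 0.0003
```

Run:
```python
from h import *
s=r.observe();print(s['tool_pos'],s['contact_force'])
for c in('wrist','top','scene'):
  p=shot(c,'d_'+c);show(p,['saddle','disc_small','handle_pad','lift_pad'],k=1)
```

```text
[ 0.60040562 -0.03175921  0.06326454] [ -3.52626384 -10.48648251  15.67123413]
mark_of disc_small 0.36 [ 0.7778  0.0598 -0.0023]
mark_of handle_pad 0.73 [ 0.6005 -0.0346  0.0619]
mark_of saddle 0.7 [0.6354 0.1738 0.001 ]
mark_of disc_small 0.67 [ 7.77e-01  6.04e-02 -4.00e-04]
mark_of lift_pad 0.85 [0.6395 0.1731 0.1054]
mark_of saddle 0.63 [0.6377 0.172  0.0807]
mark_of disc_small 0.67 [0.6405 0.1713 0.0952]
mark_of handle_pad 0.92 [ 0.6011 -0.0345  0.0591]
mark_of lift_pad 0.76 [0.6412 0.1699 0.1018]
```

Pad is up at about 103 mm and the stack is still centred. Letting the handle right back up.

>>> send_rows(
  increments=[
    [[0, -0.001, 0.004], 0],
    [[0, -0.001, 0.012], 0],
    [[0, 0.001, 0.02], 0],
    [[0, 0.003, 0.028], 0],
    [[0, 0.005, 0.036], 0],
    [[0.001, 0.007, 0.044], 0],
    [[0.001, 0.009, 0.052], 0],
    [[0.002, 0.011, 0.06], 0],
    [[0.002, 0.012, 0.068], 0],
    [[0.002, 0.012, 0.077], 0],
  ],
)

```text
clock: 29.95
tool_pos: [0.6014, -0.0185, 0.1401]
tcp_rot: [-3.141, -0.001, 2.962]
contact_force: [0.5, -0.7, 0.0]
width: 0.0001
```

>>> send_rows(
  increments=[
    [[0, 0, 0], 0],
    [[0, 0, 0], 0],
    [[0, 0, 0], 0],
    [[0, 0, 0], 0],
  ],
)

```text
clock: 30.35
tool_pos: [0.6017, -0.0186, 0.1396]
tcp_rot: [-3.141, -0.001, 2.962]
contact_force: [-0.9, -0.5, 0.5]
width: 0.0005
```

Run:
```python
from h import *
s=r.observe();print(s['tool_pos'],s['contact_force'])
for c in('wrist','top','scene'):
  p=shot(c,'u_'+c);show(p,['jack','saddle','disc_small','disc_large','handle_pad','lift_pad'],k=1)
```

```text
[ 0.60169496 -0.01860561  0.13964622] [-0.93039661 -0.4655302   0.47728976]
mark_of disc_small 0.74 [0.6414 0.1716 0.0707]
mark_of disc_large 0.57 [0.6404 0.1732 0.056 ]
mark_of handle_pad 0.66 [ 0.6036 -0.0199  0.1224]
mark_of lift_pad 0.77 [0.6448 0.1707 0.0935]
mark_of saddle 0.58 [0.6386 0.1739 0.059 ]
mark_of disc_small 0.36 [0.6397 0.1715 0.0754]
mark_of disc_large 0.58 [0.6359 0.1706 0.0586]
mark_of handle_pad 0.32 [0.6418 0.1681 0.0751]
mark_of lift_pad 0.74 [0.6413 0.1708 0.0913]
mark_of jack 0.84 [0.6396 0.1718 0.0032]
mark_of saddle 0.4 [0.6402 0.1718 0.0567]
mark_of disc_small 0.56 [0.6414 0.1669 0.0754]
mark_of disc_large 0.73 [0.6403 0.1691 0.0612]
mark_of handle_pad 0.79 [ 0.6071 -0.019   0.1186]
mark_of lift_pad 0.7 [0.6375 0.1724 0.0858]
```

Handle up, bed down, all centred. Second stroke, following the arc a bit further out.

>>> send_rows(
  increments=[
    [[0, -0.002, -0.012], 0],
    [[0, -0.004, -0.02], 0],
    [[-0.001, -0.006, -0.028], 0],
    [[-0.001, -0.008, -0.036], 0],
    [[-0.001, -0.01, -0.044], 0],
    [[-0.002, -0.0115, -0.052], 0],
    [[-0.002, -0.013, -0.06], 0],
    [[-0.002, -0.014, -0.068], 0],
    [[-0.002, -0.0145, -0.075], 0],
    [[-0.002, -0.0145, -0.079], 0],
  ],
)

```text
clock: 32.4
tool_pos: [0.6, -0.0341, 0.0608]
tcp_rot: [-3.14, -0.0, 2.962]
contact_force: [-5.3, -10.2, 15.3]
width: 0.0005
```

>>> send_rows(
  increments=[
    [[0, 0, -0.001], 0],
    [[0, 0, -0.001], 0],
    [[0, 0, -0.001], 0],
  ],
)

```text
clock: 32.7
tool_pos: [0.6, -0.0341, 0.0602]
tcp_rot: [-3.14, -0.0, 2.962]
contact_force: [-4.2, -9.6, 15.6]
width: 0.0004
```

Run:
```python
from h import *
s=r.observe();print(s['tool_pos'],s['contact_force'])
for c in('top','scene'):
  p=shot(c,'e_'+c);show(p,['saddle','disc_small','disc_large','handle_pad','lift_pad','sticker_roll','loquat','pen','cards'],k=1)
print(r.observe()['contact_force'])
```

```text
[ 0.59995042 -0.03411716  0.06021574] [-4.15153756 -9.61435917 15.62673751]
mark_of saddle 0.6 [0.6401 0.1717 0.0832]
mark_of disc_small 0.46 [ 0.7779  0.0623 -0.0016]
mark_of disc_large 0.6 [0.6378 0.1744 0.0799]
mark_of handle_pad 0.24 [ 0.6404  0.1711 -0.0022]
mark_of lift_pad 0.74 [0.6382 0.1703 0.1063]
mark_of sticker_roll 0.17 [0.6382 0.1706 0.105 ]
mark_of loquat 0.51 [ 5.737e-01 -2.370e-01  2.000e-04]
mark_of pen 0.48 [ 3.962e-01  2.029e-01 -3.000e-04]
mark_of cards 0.5 [0.6396 0.1735 0.1048]
mark_of saddle 0.4 [ 0.6576 -0.0718  0.0012]
mark_of disc_small 0.51 [ 0.3925  0.1991 -0.0036]
mark_of disc_large 0.68 [0.638  0.1717 0.0821]
mark_of handle_pad 0.76 [ 0.6027 -0.0352  0.0578]
mark_of lift_pad 0.63 [0.6381 0.1703 0.1052]
mark_of sticker_roll 0.61 [ 0.6555 -0.0722 -0.0013]
mark_of loquat 0.61 [ 5.753e-01 -2.437e-01 -1.000e-04]
mark_of pen 0.54 [ 0.3961  0.1995 -0.003 ]
mark_of cards 0.82 [ 0.4037 -0.0989 -0.0022]
[ -5.07356273 -10.47339877  14.86552774]
```

Run:
```python
from h import *
print(r.job_done()); s=r.observe();print(s['clock'],s['tool_pos'],s['contact_force'])
```

```text
the job is handed in; nothing more can be done
None
the job is handed in; nothing more can be done
```

The job is handed in, with the arm holding the handle down and the bed's front raised on the jack. The hand-in gave no verdict.

**What I did:** I centred the large disc on the saddle and the small disc on top. I then slid the jack by its grip until the saddle was under the lift pad. I pumped once, fully down and right back up, then pushed the handle down again and kept it there, finishing at about 33 s of the 70 s.

**Last checks:**
- **Handle:** the tool is at z = 60 mm, about 15 N down on the pad. That is about 1 mm above the fully-down height you gave.
- **Lift pad:** measured at about 105 mm; it must be at least 98 mm.
- **Centring:** saddle, large disc and lift pad are all at about (0.64, 0.171), within roughly 4 mm of each other.
- **Bystanders:** sticker roll, fruit, pen and cards are where they started, within the camera error. The pink look-alike was not touched.

**What disagreed or stayed open:**
- With the bed raised, the networks no longer found the small disc; their reports were other objects. Its place rests on the first stroke and the handle-up check, both centred, and on the pad's height, which the jack cannot reach without both discs.
- A few other low-score reports were plainly wrong and I ignored them.
- About 10 N of sideways friction stayed on the handle pad in both strokes. The jack did not shift measurably.

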